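# Close a steel tub with the ratchet lid press

## Task

Close the steel tub with the ratchet press: lift the press head by the fin on its top, tooth by tooth with the release tail left alone, until the pawl rests in the topmost tooth, then push the carrier with the tub fully home under the head. Finally squeeze the tail towards the fin to lift the pawl out, lower the head gently onto the lid and press until the lid is fully home without crushing it, and leave the head resting on the lid with everything let go.

Things in the scene. Friction and masses are not known exactly. Their poses are not given: they have to be found in the camera images.
- stand: Fixed ratchet press: base plate 12 mm thick, post 24 x 24 mm up to 170 mm above the table. Origin on the table under the press axis, z up. x runs from the press axis to the post 85 mm away, roughly away from the robot. The carrier's runway (110 mm wide) runs along -y to 225 mm. The rack of 7 square teeth, 10 mm apart, is on the post's +y face. Loose kitchen things stand around it.
- press (a joint): Height (m) of the white sliding rail, 0.7 kg: 0 in the lowest tooth, +0.01 per tooth, 0.060 in the topmost; stops at -0.003 and 0.064. Lifts with 11 to 25 N (40 mm/s or slower, so that the pawl drops in each tooth); goes down only with the pawl lifted out, then sinks by itself at up to 50 mm/s (damped); let go, it settles on the tooth below. Starts in one of the two lowest teeth.
- pawl (a joint): Angle (rad) of the sprung pawl on the press rail: 0 dropped fully into the rack, about 0.10 as it passes a tooth, surely clear of the rack above 0.12, 0.16 to 0.23 with the tail squeezed fully in (its stop gives a little). The spring takes about 2 N at the tail.
- fin_lift (a point): Point for lifting, moves with the press rail. The fin is an upright steel plate 10 mm thick (stand's y), 90 mm long (x), 45 mm high on the rail's 28 mm wide cap. Point: mid-thickness, 20 mm below the fin's top edge, 25 mm above the cap, at stand x = 50 mm, y = 0. Nothing stands beside the fin here; pinch it across its thickness.
- fin_squeeze (a point): Point for squeezing fin and tail together, moves with the press rail: height of fin_lift, stand x = 100 mm, y = +6 mm, about midway between the two outer faces when the tail is fully in (then 20 to 26 mm apart; the fin's is at y = -5 mm). The rail sinks some mm while the grip closes. Nothing else stands within 30 mm of those faces at that height.
- tail (a point): Middle of the pawl's upright tail on the fin's +y side: dark steel tab 20 mm wide (stand's x), 6 mm thick, 40 mm high. Its outer face is about 37 mm (41 mm at its top) from the fin's middle plane when free, 15 to 21 mm when squeezed in. Moves with the press rail.
- pad: Round black pad, 48 mm across, under the press rail's arm on the press axis (stand x = y = 0). Origin: middle of its underside, 58 mm above the table at press = 0, rising with it. Sprung: gives 1 mm per 7.5 N, at most 6 mm. More than 28 N on it crushes the lid. When pressing down slowly by hand the pad gets about 3 N more than the hand gives (rail weight 7 N less 4 N friction).
- carrier (a joint): How far (m) the carrier still is from home under the head: 0 is fully home on its end stop, starts 0.067 to 0.097 out along the stand's -y. Friction about 3 N. A steel plate 92 x 92 mm with the tub on its middle.
- knob (a point): The carrier's handle, an upright black knob 18 mm across, foot 20 mm and top 60 mm above the table; this point is on its axis, 46 mm above the table. It stands 100 mm to the stand's -y of the tub's middle and slides with the carrier.
- lid (a joint): How far (m) the lid is proud of the tub's rim: 0 is fully home; starts 0.005 to 0.009. Steel plate 70 x 70 x 4 mm with a plug; moves down under about 9 N, then stops hard at home. Its top is then about 75 mm above the table, but the tub's seat is up to 6 mm higher or lower from start to start, unmeasured: feel for it. 12 to 20 N closes it safely.
- bowl: Bystander, to be left alone: steel bowl 110 mm across; origin at the middle of its underside.
- cup: Bystander, to be left alone: steel cup 70 mm across and high; origin at the middle of its underside.
- sauce: Bystander, to be left alone: brown bottle 54 mm across, 140 mm high; origin at the middle of its underside.
- jar: Bystander, to be left alone: clear jar 60 mm across, 75 mm high; origin at the middle of its underside.
- spoon: Bystander, to be left alone: orange spoon lying; origin at the middle of its underside.
- spatula: Bystander, to be left alone: spatula lying; origin at the middle of its underside.

How it is judged:
On the way, in this order (a step that is already met when the one before it is completed fails the run):
1. the pawl drops into tooth 4 on the way up (value of joint press between 0.029 and 0.035 m and value of joint pawl below 0.045 rad).
2. the pawl drops into tooth 5 on the way up (value of joint press between 0.039 and 0.045 m and value of joint pawl below 0.045 rad).
3. the pawl drops into tooth 6 on the way up (value of joint press between 0.049 and 0.055 m and value of joint pawl below 0.045 rad).
4. the pawl rests in the topmost tooth, with the carrier still out (value of joint press above 0.0575 m and value of joint pawl below 0.04 rad and value of joint carrier above 0.03 m), for 0.2 s.
5. the carrier is fully home while the head is still in the topmost tooth (value of joint press above 0.0575 m and value of joint carrier below 0.003 m), for 0.2 s.
6. the head, with its pawl lifted, meets the lid while the lid is still proud (contact force between pad and anything else above 1 N and value of joint lid above 0.003 m and value of joint pawl above 0.07 rad and value of joint carrier below 0.004 m).
At the end, for the whole second after the job is handed in: The lid is home in the tub to within 1.5 mm, the carrier is home to within 4 mm, and the head is at rest on the lid (its pad touching with more than 0.5 N) (value of joint lid below 0.0015 m and value of joint carrier below 0.004 m and contact force between pad and anything else above 0.5 N and linear speed of pad below 0.01 m/s).
It fails at once if more than 28 N on the pad: the lid is crushed (contact force between pad and anything else above 28 N).
It fails at once if a bystander is shifted by more than 30 mm (distance of any of bowl, cup, sauce, jar, spoon, spatula from where it was at the start of the episode above 0.03 m).
It also fails if it takes over 72 s, if anything falls off the work surface, if the arm or the gripper's body presses on something with over 40 N, if the wrist force passes 120 N, or if a joint passes its speed limit or range.

## Robot

A 6-joint arm with a two-finger parallel gripper is mounted at the origin on the work surface. World frame = base frame: x ahead of the robot, y to its left, z up, the work surface at z = 0. Lengths are in m, angles in rad, forces in N, time in s.
With the tool pointing down it reaches from about 0.35 to 0.775 m from the base axis. Payload 5.5 kg.
Tool frame: the origin (TCP) lies on the centre line of the jaws, within the pads' length; the fingertips stand 11 mm ahead of it and the grasp point (between the pads) lies 8 mm behind it (env.nose_length is the distance from the TCP to the fingertips, in m); x points along the fingers, z is the direction in which the jaws open and shut, and the axes are right-handed (so a half turn about x gives the same grasp; the last joint's range is limited). The gripper opens to 85 mm and grips with 20 to 120 N. Pads are 22 mm wide; open, the fingers measure 114 mm over their backs; the gripper's body (76 mm by 85 mm) begins 54 mm behind the grasp point. The pads swing forward as they close: fully open they stand 13 mm farther back than shut.
Start: joints at [1.124, 0.313, 0.046, 1.304, 0, 1.431], TCP at [0.174, 0.548, 0.242] pointing down, gripper open.
Joint ranges: [-2.76, 2.76], [-0.86, 1.69], [-1.03, 1.26], [-2.2, 2.34], [-1.47, 1.5], [-3.14, 3.14]. Speed limits (rad/s): [2.57, 2.57, 3.14, 3.14, 3.14, 3.14].

## Interface

Orientations are given as a unit quaternion [w, x, y, z].
In Python, from workcell import env gives the robot as it stands. The module is installed in compiled form; this text tells all that it offers.
- The arm moves only by the tool step_arm, never from a script. Its argument "moves" is a list that holds one entry, the list of rows, each a list of 7 numbers: the turn, a rotation vector about the tool's x, y, z in rad, then the shift along the tool's x, y, z in m, then the opening, from 0 (shut) to 1 (fully open). In form: [[[rx, ry, rz, tx, ty, tz, grip], ...]]. A call has 1 to 12 rows; each row is the pose to reach, as a shift and turn from the pose measured when the call began, along the tool's axes at that moment; what a row does not reach only later rows make up. A row lasts 1/10 s, in which the tool goes at most 50 mm and 8.59 degrees, less where a joint would pass 70% of its speed; a pose out of reach is approached as far as the arm can. A call with a gripper value outside its range is refused whole. The fingers move at their own pace and stop on an object; "force" is the grip in N (left out, the last holds). Time passes only in rows, so rows that repeat a pose let the fingers close. It gives the time, the measured TCP pose, the force and the opening at its end, in the units of the state.
- env.get_state(): the state, without advancing time (a new reading comes with each control period).
- env.read_camera(name): name is "scene" or "top" or "wrist"; returns (picture, depth): 420x560x3 uint8, red, green, blue; 420x560 float32, m along the optical axis (not along the pixel's ray), 0 where there is no reading.
- env.get_calibration(name): a dict with "mtx" (3x3 intrinsics, pixels), "camera_from_world" (4x4, takes a point from world to camera coordinates); the wrist camera has in their place "T_tool_cam" (4x4, takes a point from camera to tool coordinates, whose origin is the TCP and whose axes are the tool frame's). Camera axes: x right, y down, z forward; pixel columns grow to the right and rows downward; lengths in m; the calibration is good to about 2 mm. A picture is of the moment at which its call begins: read the wrist's pose just before it. get_calibration takes no time and is no camera call.
- env.hand_in(): hands the job in, once; it reports no verdict.
Trained networks look in the newest picture that a camera, given by its name, has taken for a name from the list of things; names that differ only in an ending like _2 or _b are one class to them, and where a whole thing is asked for, a point or a joint stands for the part that bears it (a point fixed in the world has none). Each returns a list of dicts, best first, with "confidence" (0 to 1); they miss things now and then, are a little off and sometimes report something else, mostly with a low value. They report only what shows in the picture. A call takes as long as a camera call.
- env.boxes_of(camera, thing): "uv" ([column, row] in pixels, amid what is visible of it).
- env.silhouettes(camera, thing): "mask" (420x560 bool, what is visible of it) and "uv" ([column, row] in pixels, amid what is visible of it).
The state is a dict: "clock": time; "joint_pos": joint angles; "qvel": joint speeds; "tau": joint torques, N m; "tcp_pos": TCP position; "orientation": TCP orientation; "wrist_force": force on the tool from outside, world axes, zero at the start; "ft_torque": the same for the moment, N m; "finger_gap": finger opening in m.
Only numpy, scipy, OpenCV 4.12 (cv2) and the standard library are available. Lean on these libraries where they do the work, as an engineer would, in place of code of your own. Each camera call takes 0.05 s, during which the arm holds its last target.

## Working session

There is one attempt and no reset: what is moved stays moved. The work goes in short steps, Python scripts to look and compute and a tool call to move; the robot and the scene stay as the last step left them, time stands still between calls to the robot, and variables do not carry over. Pictures are saved under pics/ and viewed, and the job is handed in when it is done.

Besides the shell and the picture viewer there is one more tool, called after ">>>" as name([rows], argument=value, ...), one row to a line, values as JSON. step_arm: Moves the arm, as the interface text tells. Its arguments: {"type":"object","properties":{"moves":{"type":"array","items":{"type":"array","items":{"type":"array","items":{"type":"number"}}}},"force":{"type":"number"}},"required":["moves"]}

```bash
mkdir -p pics; ls
cat > h.py <<'E'
import numpy as np, cv2
from workcell import env
from scipy.spatial.transform import Rotation as R
def state(): return env.get_state()
def Twt(s=None):
    s=s or env.get_state(); q=s["orientation"]; T=np.eye(4)
    T[:3,:3]=R.from_quat([q[1],q[2],q[3],q[0]]).as_matrix(); T[:3,3]=s["tcp_pos"]; return T
def snap(cam,fn=None):
    T=Twt(); p,d=env.read_camera(cam); c=env.get_calibration(cam)
    Twc = T@c["T_tool_cam"] if cam=="wrist" else np.linalg.inv(c["camera_from_world"])
    if fn: cv2.imwrite("pics/"+fn,p[:,:,::-1])
    np.savez("last_%s.npz"%cam,p=p,d=d,Twc=Twc,K=c["mtx"])
    return p,d,Twc,c["mtx"]
def cloud(d,Twc,K):
    v,u=np.mgrid[:d.shape[0],:d.shape[1]]
    P=np.stack([(u-K[0,2])/K[0,0]*d,(v-K[1,2])/K[1,1]*d,d],-1)
    return P@Twc[:3,:3].T+Twc[:3,3]
def proj(P,Twc,K):
    C=np.linalg.inv(Twc); q=C[:3,:3]@np.asarray(P)+C[:3,3]; return K@q/q[2]
E
python3 - <<'E'
from h import *
s=state(); print(s); print(Twt(s))
for c in ["scene","top","wrist"]: 
    snap(c,c+"0.png")
E
```

```text
pics
{'clock': 0.0, 'joint_pos': array([ 1.12439262e+00,  3.13994584e-01,  4.49689005e-02,  1.30356345e+00,
       -3.14908497e-05,  1.43121679e+00]), 'qvel': array([-0.00301273,  0.00061058, -0.00054026, -0.00057147, -0.00125691,
        0.00020984]), 'tau': array([ 4.59131406e-04, -4.80625963e+01,  2.98535210e+01,  1.95680419e-02,
        4.24603968e-05,  1.10958155e-05]), 'tcp_pos': array([0.17346548, 0.54770516, 0.24140802]), 'orientation': array([ 0.56997971, -0.41803151,  0.57108628,  0.41741258]), 'wrist_force': array([ 0.1436619 ,  0.47890802, -0.92938837]), 'ft_torque': array([-0.04077486,  0.03234793, -0.01035456]), 'finger_gap': 0.08566551826272252}
[[-7.45591363e-04 -9.53297509e-01  3.02031956e-01  1.73465476e-01]
 [-1.63071233e-03  3.02032798e-01  9.53296140e-01  5.47705165e-01]
 [-9.99998392e-01  2.18242133e-04 -1.77974705e-03  2.41408016e-01]
 [ 0.00000000e+00  0.00000000e+00  0.00000000e+00  1.00000000e+00]]
```

View pics/scene0.png

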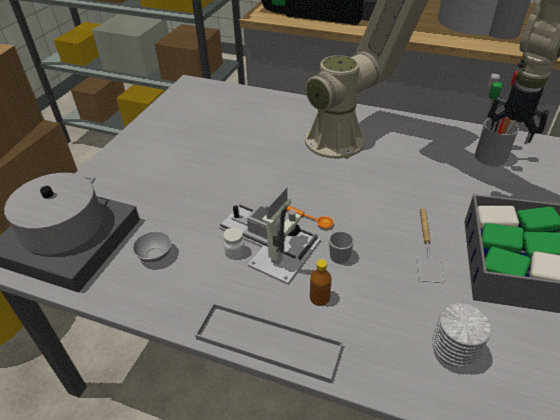

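View pics/top0.png

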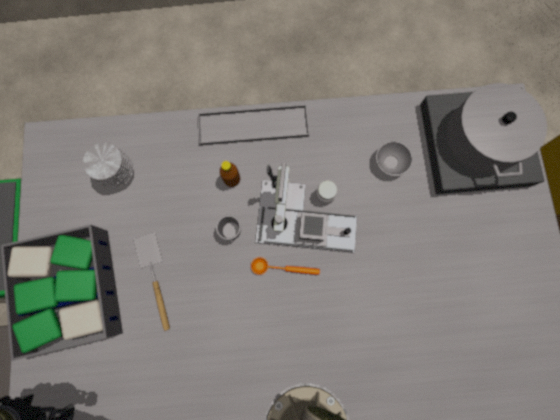

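View pics/wrist0.png

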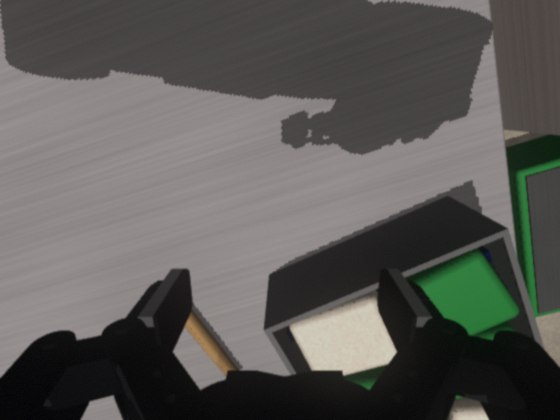

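Run:
```python
from h import *
p,d,Twc,K=snap("top")
cv2.imwrite("pics/top_crop.png",cv2.resize(p[140:290,180:380],None,fx=4,fy=4,interpolation=cv2.INTER_CUBIC)[:,:,::-1])
C=cloud(d,Twc,K)
print("K",K[0,0],"cam",Twc[:3,3])
for t in ["stand","fin_lift","tail","knob","pad","carrier","lid","bowl","cup","sauce","jar","spoon","spatula"]:
    r=env.silhouettes("top",t)
    for o in r[:2]:
        m=o["mask"]; P=C[m&(d>0)]
        if len(P): print(t,round(o["confidence"],2),np.round(o["uv"]),m.sum(),np.round(P.min(0),3),np.round(np.median(P,0),3),np.round(P.max(0),3))
p,d,Twc,K=snap("scene")
cv2.imwrite("pics/scene_crop.png",cv2.resize(p[170:310,200:380],None,fx=4,fy=4,interpolation=cv2.INTER_CUBIC)[:,:,::-1])
C=cloud(d,Twc,K)
for t in ["stand","fin_lift","tail","knob","pad","carrier","lid","press"]:
    r=env.silhouettes("scene",t)
    for o in r[:2]:
        m=o["mask"]; P=C[m&(d>0)]
        if len(P): print(t,round(o["confidence"],2),np.round(o["uv"]),m.sum(),np.round(P.min(0),3),np.round(np.median(P,0),3),np.round(P.max(0),3))
```

```text
K 398.2573893325563 cam [0.36437794 0.03678829 1.1672255 ]
stand 0.6 [294. 222.] 5011 [ 0.463 -0.201 -0.005] [ 0.555 -0.02   0.015] [0.744 0.098 0.247]
stand 0.59 [281. 192.] 796 [ 0.527 -0.013 -0.002] [0.601 0.018 0.197] [0.744 0.045 0.247]
fin_lift 0.7 [280. 192.] 811 [ 0.527 -0.006 -0.001] [0.599 0.019 0.197] [0.716 0.047 0.247]
tail 0.69 [227. 226.] 500 [ 0.521  0.134 -0.006] [0.561 0.173 0.022] [0.6   0.212 0.073]
tail 0.69 [155. 261.] 1149 [ 0.29   0.354 -0.006] [0.491 0.398 0.003] [0.57  0.454 0.022]
knob 0.81 [313. 226.] 1226 [ 0.485 -0.181  0.005] [ 0.527 -0.072  0.071] [ 0.592 -0.017  0.081]
pad 0.52 [285. 225.] 17 [0.541 0.005 0.06 ] [0.551 0.008 0.064] [0.56  0.044 0.067]
pad 0.41 [269. 269.] 518 [ 0.405 -0.079 -0.004] [0.432 0.05  0.012] [0.469 0.115 0.022]
carrier 0.91 [317. 229.] 1190 [ 0.485 -0.176  0.012] [ 0.526 -0.072  0.072] [ 0.589 -0.017  0.081]
carrier 0.23 [153. 256.] 1003 [ 0.292  0.355 -0.006] [0.497 0.4   0.003] [0.566 0.458 0.022]
lid 0.64 [311. 224.] 623 [ 0.499 -0.106  0.007] [ 0.537 -0.068  0.075] [ 0.583 -0.03   0.081]
lid 0.42 [282. 193.] 957 [ 0.527 
[... 1090 characters left out ...]
502 -0.172  0.014] [ 0.563 -0.085  0.054] [ 0.674 -0.007  0.197]
tail 0.73 [282. 234.] 210 [0.618 0.021 0.058] [0.661 0.038 0.163] [0.672 0.049 0.247]
knob 0.86 [257. 223.] 807 [ 0.472 -0.202  0.002] [ 0.561 -0.087  0.05 ] [0.676 0.001 0.202]
pad 0.59 [294. 230.] 93 [0.535 0.025 0.06 ] [0.56  0.038 0.067] [0.579 0.051 0.087]
carrier 0.67 [253. 223.] 749 [ 0.436 -0.172 -0.   ] [ 0.563 -0.085  0.055] [ 0.672 -0.005  0.202]
lid 0.67 [255. 221.] 792 [ 0.458 -0.206  0.001] [ 0.562 -0.086  0.053] [0.676 0.001 0.202]
lid 0.58 [259. 210.] 244 [ 0.495 -0.104  0.065] [ 0.546 -0.08   0.079] [ 0.676 -0.003  0.202]
press 0.56 [279. 219.] 1609 [ 0.359 -0.099 -0.001] [0.65  0.021 0.147] [0.678 0.051 0.252]
```

View pics/top_crop.png

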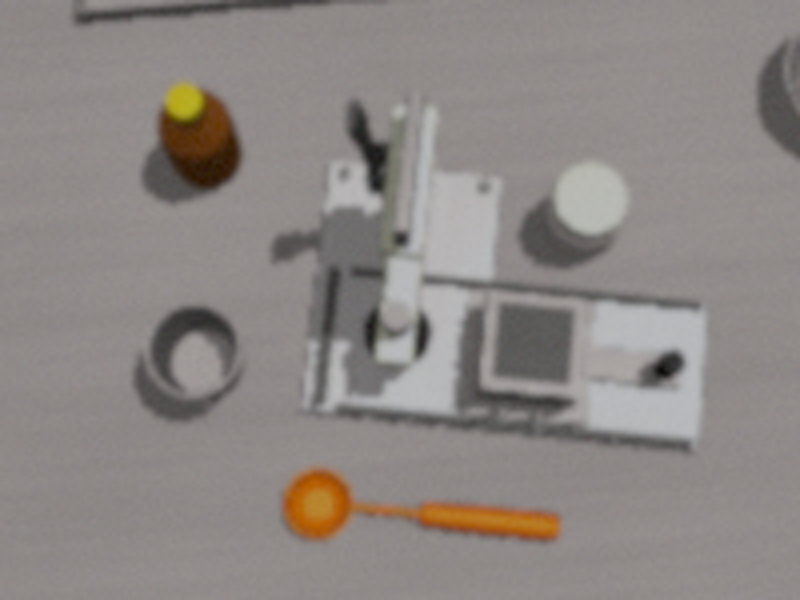

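View pics/scene_crop.png

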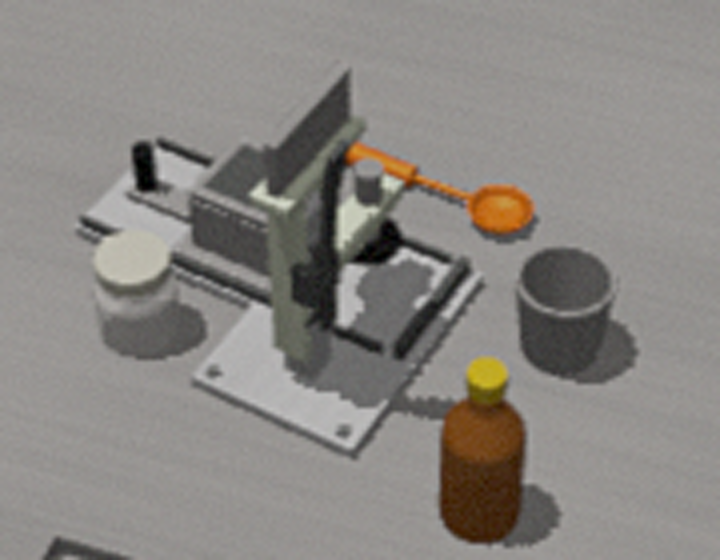

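Run:
```python
from h import *
for cam in ["top","scene"]:
    L=np.load("last_%s.npz"%cam); C=cloud(L["d"],L["Twc"],L["K"])
    ok=(L["d"]>0)&(C[...,0]>0.45)&(C[...,0]<0.75)&(C[...,1]>-0.25)&(C[...,1]<0.11)
    for nm,lo,hi in [("fin/tail",.21,.27),("cap",.185,.208),("post",.16,.178),("base",.006,.02)]:
        P=C[ok&(C[...,2]>lo)&(C[...,2]<hi)]
        if len(P)<8: print(cam,nm,len(P));continue
        r=cv2.minAreaRect((P[:,:2]*1000).astype(np.float32))
        print(cam,nm,len(P),np.round(r[0],1),np.round(r[1],1),round(r[2],1),"z",np.round(np.percentile(P[:,2],[2,50,98]),4))
```

```text
top fin/tail 217 [631.8  29.1] [45.1 89.3] 79.3 z [0.2125 0.2417 0.2458]
top cap 280 [630.2  21.1] [46.7 98.6] 79.5 z [0.1942 0.1987 0.2053]
top post 8 [657.2  33.7] [ 2.4 11.8] 72.0 z [0.1619 0.1719 0.1769]
top base 3089 [552.6 -56.7] [294.1 246.8] 79.9 z [0.0065 0.0111 0.0194]
scene fin/tail 392 [630.9  30.8] [46.6 94.1] 79.9 z [0.2113 0.2346 0.2479]
scene cap 221 [634.   29.6] [ 44.5 102. ] 68.8 z [0.1892 0.2017 0.2071]
scene post 94 [652.   22.8] [39.  38.9] 57.0 z [0.1602 0.1687 0.1758]
scene base 2271 [600.3 -70.6] [299.1 359.7] 0.3 z [0.0063 0.0136 0.0192]
```

```bash
cat >> h.py <<'E'
def to(p,zdir=None,s=None):
    """shift (tool axes) and rotvec for TCP to world p with tool x down and tool z along zdir (2d)"""
    T=Twt(s); sh=T[:3,:3].T@(np.asarray(p)-T[:3,3])
    rv=np.zeros(3)
    if zdir is not None:
        z=np.array([zdir[0],zdir[1],0.]);z/=np.linalg.norm(z); x=np.array([0,0,-1.]); y=np.cross(z,x)
        rv=R.from_matrix(T[:3,:3].T@np.stack([x,y,z],1)).as_rotvec()
    return np.round(rv,4),np.round(sh,4)
E
python3 - <<'E'
from h import *
print(env.get_calibration("wrist")["T_tool_cam"].round(3), env.get_calibration("wrist")["mtx"].round(1))
L=np.load("last_top.npz"); C=cloud(L["d"],L["Twc"],L["K"]); d=L["d"]
ok=(d>0)&(C[...,0]>0.44)&(C[...,0]<0.75)&(C[...,1]>-0.22)&(C[...,1]<0.11)
# bright runway pixels
g=L["p"].astype(int).sum(2)
m=ok&(C[...,2]>.006)&(C[...,2]<.02)
m=cv2.morphologyEx(m.astype(np.uint8),cv2.MORPH_OPEN,np.ones((3,3)))
n,lab,st,_=cv2.connectedComponentsWithStats(m); i=1+np.argmax(st[1:,4]); print(st[i])
P=C[lab==i]; r=cv2.minAreaRect((P[:,:2]*1000).astype(np.float32)); print(r)
# lid
m=ok&(C[...,2]>.07)&(C[...,2]<.09)&(C[...,1]<0)&(C[...,0]<.6)
P=C[m]; print("lid",cv2.minAreaRect((P[:,:2]*1000).astype(np.float32)),P.mean(0))
for p in ([.50,.0,.40],):
    for z in ([.09,.996],): print(to(p,z))
E
```

```text
[[-0.001 -0.303  0.953 -0.131]
 [-0.001 -0.953 -0.303  0.078]
 [ 1.    -0.001  0.     0.   ]
 [ 0.     0.     0.     1.   ]] [[322.4   0.  284.4]
 [  0.  322.4 209.8]
 [  0.    0.    1. ]]
[ 259  180   46   65 1603]
((594.6452026367188, 18.15704345703125), (129.66954040527344, 189.8426055908203), 79.49573516845703)
lid ((537.58251953125, -67.86153411865234), (69.98249816894531, 70.03650665283203), 79.29461669921875) [ 0.5373886  -0.06783142  0.07489265]
(array([-2.167e-01,  1.000e-04,  0.000e+00]), array([-0.1577, -0.4766, -0.424 ]))
```

Run:
```python
from h import *
print(to([.56,.03,.40],[.186,.983]))
```

```text
(array([-1.198e-01,  1.000e-04,  0.000e+00]), array([-0.1577, -0.5248, -0.3773]))
```

>>> step_arm([
  [[0,0,0,-0.05,0,0,1],[0,0,0,-0.1,0,0,1],[-0.02,0,0,-0.13,-0.04,-0.03,1],[-0.03,0,0,-0.158,-0.08,-0.06,1],[-0.04,0,0,-0.158,-0.12,-0.09,1],[-0.05,0,0,-0.158,-0.16,-0.12,1],[-0.06,0,0,-0.158,-0.2,-0.15,1],[-0.07,0,0,-0.158,-0.24,-0.175,1],[-0.08,0,0,-0.158,-0.28,-0.205,1],[-0.09,0,0,-0.158,-0.32,-0.23,1],[-0.1,0,0,-0.158,-0.36,-0.26,1],[-0.11,0,0,-0.158,-0.4,-0.29,1]],
])

```text
clock: 2.5
tcp_pos: [0.4635, 0.1557, 0.4006]
orientation: [0.547, -0.449, 0.546, 0.448]
wrist_force: [0.2, 1.0, -0.3]
finger_gap: 0.0856
```

Run:
```python
from h import *
print(to([.56,.03,.40],[.186,.983]))
```

```text
(array([-0.0095,  0.0005,  0.0008]), array([ 0.0006, -0.1191, -0.1045]))
```

>>> step_arm([
  [[-0.003,0,0,0,-0.03,-0.027,1],[-0.006,0,0,0,-0.06,-0.053,1],[-0.008,0,0,0,-0.09,-0.08,1],[-0.009,0,0,0,-0.119,-0.1045,1],[-0.009,0,0,0,-0.119,-0.1045,1],[-0.009,0,0,0,-0.119,-0.1045,1]],
])

```text
clock: 3.1
tcp_pos: [0.5601, 0.0292, 0.3999]
orientation: [0.545, -0.45, 0.545, 0.451]
wrist_force: [0.8, 0.3, 0.4]
finger_gap: 0.0851
```

Run:
```python
from h import *
p,d,Twc,K=snap("wrist","wrist1.png")
print(Twt()[:3,3].round(4))
C=cloud(d,Twc,K)
ok=(d>0)&(C[...,0]>.5)&(C[...,0]<.75)&(C[...,1]>-.02)&(C[...,1]<.1)
for a in np.arange(.18,.27,.005):
    m=ok&(C[...,2]>a)&(C[...,2]<a+.005)
    if m.sum()>5:
        P=C[m]; r=cv2.minAreaRect((P[:,:2]*1000).astype(np.float32)); print(round(a,3),m.sum(),np.round(r[0],1),np.round(r[1],1),round(r[2],1))
```

```text
[0.5596 0.03   0.4004]
0.18 9 [651.   39.1] [2.4 5.2] 15.0
0.185 20 [619.3  28.4] [88.4  9.6] 14.6
0.19 45 [614.8  34. ] [86.6 23.3] 18.0
0.195 846 [628.5  22.5] [46.6 98.2] 80.3
0.2 401 [628.8  23.3] [46.4 95.8] 79.1
0.205 37 [622.2  32.3] [84.  11.7] 12.3
0.21 41 [622.9  33. ] [85.4 12.7] 12.6
0.215 40 [622.9  33.2] [85.2 11.9] 13.0
0.22 43 [623.   33.7] [85.6 12.2] 13.4
0.225 50 [622.9  33.5] [85.8 12.4] 14.7
0.23 51 [622.7  34.3] [86.5 13.2] 15.0
0.235 48 [622.8  34.7] [86.3 12.9] 15.4
0.24 953 [629.5  30.4] [44.3 89.3] 80.2
0.245 21 [621.   15.5] [ 6.3 66.8] 79.6
```

View pics/wrist1.png

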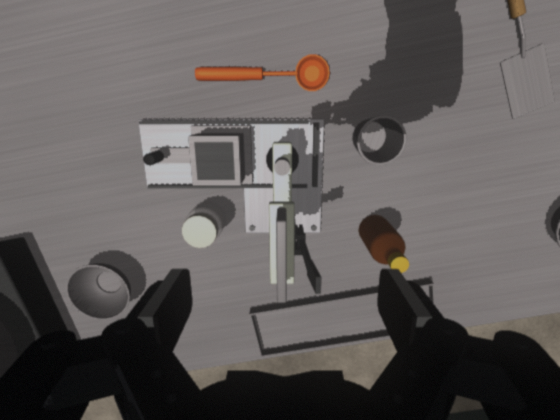

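Run:
```python
from h import *
L=np.load("last_wrist.npz"); p,d,Twc,K=[L[k] for k in ("p","d","Twc","K")]
C=cloud(d,Twc,K)
ok=(d>0)&(C[...,0]>.5)&(C[...,0]<.75)&(C[...,1]>-.02)&(C[...,1]<.1)
m=ok&(C[...,2]>.236)&(C[...,2]<.252); P=C[m]
a=np.deg2rad(-10.5); X=np.array([np.cos(a),np.sin(a)]);Y=np.array([-np.sin(a),np.cos(a)])
u=P[:,:2]@X; v=P[:,:2]@Y
h,e=np.histogram(v,bins=np.arange(v.min(),v.max(),.002)); print(np.c_[e[:-1].round(4),h])
for lo,hi in [(0.135,.16),(.16,.2)]:
    s=(v>lo)&(v<hi)
    if s.sum()<9: continue
    print(lo,s.sum(),np.percentile(u[s],[0,5,50,95,100]).round(4),np.median(v[s]).round(4),"z",np.percentile(P[s,2],[5,50,95]).round(4),"slope deg",np.rad2deg(np.polyfit(u[s],v[s],1)[0]).round(2))
# cap
m=ok&(C[...,2]>.19)&(C[...,2]<.207); P=C[m]; u=P[:,:2]@X; v=P[:,:2]@Y
print("cap",np.percentile(u,[1,50,99]).round(4),np.percentile(v,[1,50,99]).round(4),np.median(P[:,2]))
# all in rail region by image area: lid, knob
m=(d>0)&(C[...,0]>.45)&(C[...,0]<.6)&(C[...,1]>-.13)&(C[...,1]<0)&(C[...,2]>.068)&(C[...,2]<.09); P=C[m]
print("lid",cv2.minAreaRect((P[:,:2]*1000).astype(np.float32)),np.median(P[:,2]), (P[:,:2]@X).mean(),(P[:,:2]@Y).mean())
m=(d>0)&(C[...,0]>.45)&(C[...,0]<.6)&(C[...,1]>-.22)&(C[...,1]<-.12)&(C[...,2]>.052)&(C[...,2]<.068); P=C[m]
print("knob top",P.mean(0),len(P),(P[:,:2]@X).mean(),(P[:,:2]@Y).mean())
m=(d>0)&(C[...,0]>.4)&(C[...,0]<.72)&(C[...,1]>-.22)&(C[...,1]<.1)&(C[...,2]>.007)&(C[...,2]<.017); P=C[m]
u=P[:,:2]@X; v=P[:,:2]@Y; print("base",np.percentile(u,[.5,2,98,99.5]).round(4),np.percentile(v,[.5,2,98,99.5]).round(4))
for uu in (.5,.55,.60,.65):
    s=abs(u-uu)<.02; print(uu,np.percentile(v[s],[1,99]).round(4))
for vv in (-.08,-.03,0,.05,.1,.15):
    s=abs(v-vv)<.015; print(vv,np.percentile(u[s],[1,99]).round(4))
```

```text
[[1.225e-01 1.630e+02]
 [1.245e-01 1.680e+02]
 [1.265e-01 1.690e+02]
 [1.285e-01 1.670e+02]
 [1.305e-01 1.690e+02]
 [1.325e-01 4.100e+01]
 [1.345e-01 0.000e+00]
 [1.365e-01 0.000e+00]
 [1.385e-01 0.000e+00]
 [1.405e-01 0.000e+00]
 [1.425e-01 0.000e+00]
 [1.445e-01 0.000e+00]
 [1.465e-01 0.000e+00]
 [1.485e-01 0.000e+00]
 [1.505e-01 0.000e+00]
 [1.525e-01 0.000e+00]
 [1.545e-01 0.000e+00]
 [1.565e-01 0.000e+00]
 [1.585e-01 0.000e+00]
 [1.605e-01 3.900e+01]
 [1.625e-01 4.000e+01]
 [1.645e-01 3.900e+01]]
0.16 136 [0.6288 0.6294 0.6381 0.6477 0.6495] 0.1638 z [0.238  0.2419 0.2434] slope deg 0.32
cap [0.5652 0.606  0.6613] [0.1139 0.133  0.1579] 0.1996168991000622
lid ((535.20458984375, -65.79212188720703), (70.43167877197266, 68.94932556152344), 79.10179901123047) 0.07587376895886547 0.5376805697319419 0.03321694523632951
knob top [ 0.51642553 -0.16248486  0.05905903] 135 0.5373884491158407 -0.06565295431340251
base [0.399  0.4104 0.6655 0.6717] [-0.0947 -0.0908  0.1902  0.1922]
0.5 [-0.094   0.1911]
0.55 [-0.0946  0.1922]
0.6 [-0.091  0.192]
0.65 [0.029  0.1918]
-0.08 [0.4832 0.5859]
-0.03 [0.4836 0.5862]
0 [0.4099 0.6202]
0.05 [0.4082 0.6706]
0.1 [0.4125 0.6707]
0.15 [0.3999 0.6586]
```

```bash
cat >> h.py <<'E'
ang=np.deg2rad(-10.5)
def setang(a):
    global X,Y
    X=np.array([np.cos(a),np.sin(a)]);Y=np.array([-np.sin(a),np.cos(a)])
setang(ang)
U0,V0=.538,.1277
def W(x,y,z): 
    q=(U0+x)*X+(V0+y)*Y; return np.array([q[0],q[1],z])
E
python3 - <<'E'
from h import *
L=np.load("last_wrist.npz"); p,d,Twc,K=[L[k] for k in ("p","d","Twc","K")]
C=cloud(d,Twc,K)
ok=(d>0)&(C[...,0]>.5)&(C[...,0]<.75)&(C[...,1]>-.02)&(C[...,1]<.1)
m=ok&(C[...,2]>.236)&(C[...,2]<.252); P=C[m]; u=P[:,:2]@X; v=P[:,:2]@Y
s=v<.14; print(np.percentile(u[s],[0,1,50,99,100]).round(4),np.rad2deg(np.polyfit(u[s],v[s],1)[0]).round(2),"z",np.percentile(P[s,2],[5,50,95]).round(4))
print(W(.05,0,0)); 
for z in (.26,.219): print(to(W(.05,0,z),Y))
E
```

```text
[0.569  0.5694 0.6085 0.6569 0.6583] -0.05 z [0.2413 0.2435 0.2447]
[0.60142536 0.01840716 0.        ]
(array([-0.0048,  0.0007, -0.0001]), array([ 0.1404, -0.0433, -0.0037]))
(array([-0.0048,  0.0007, -0.0001]), array([ 0.1814, -0.0433, -0.0037]))
```

>>> step_arm([
  [[-0.005,0,0,0.02,-0.03,-0.003,1],[-0.005,0,0,0.06,-0.043,-0.0037,1],[-0.005,0,0,0.1,-0.0433,-0.0037,1],[-0.005,0,0,0.13,-0.0433,-0.0037,1],[-0.005,0,0,0.14,-0.0433,-0.0037,1],[-0.005,0,0,0.14,-0.0433,-0.0037,1]],
])

```text
clock: 3.75
tcp_pos: [0.6002, 0.0196, 0.2598]
orientation: [0.543, -0.452, 0.544, 0.453]
wrist_force: [0.8, -0.7, -0.1]
finger_gap: 0.0854
```

Run:
```python
from h import *
p,d,Twc,K=snap("wrist","wrist2.png")
C=cloud(d,Twc,K)
ok=(d>0)&(C[...,0]>.5)&(C[...,0]<.75)&(C[...,1]>-.02)&(C[...,1]<.1)
m=ok&(C[...,2]>.236)&(C[...,2]<.252); P=C[m]; u=P[:,:2]@X-U0; v=P[:,:2]@Y-V0
s=v<.02; print(np.percentile(u[s],[0,1,50,99,100]).round(4),np.percentile(v[s],[0,1,50,99,100]).round(4),np.rad2deg(np.polyfit(u[s],v[s],1)[0]).round(2),"z",np.percentile(P[s,2],[5,50,95]).round(4))
print(to(W(.05,0,.219),Y), state()["wrist_force"].round(1))
```

```text
[0.0309 0.0315 0.0668 0.1154 0.1172] [-0.0052 -0.0051 -0.0004  0.0047  0.0048] -0.18 z [0.2418 0.2437 0.2447]
(array([0.0015, 0.0008, 0.0004]), array([ 0.0425, -0.0004, -0.0009])) [ 0.2 -1.1 -0.1]
```

View pics/wrist2.png

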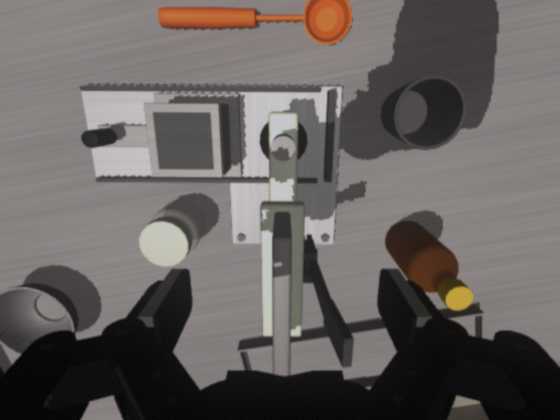

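>>> step_arm([
  [[0,0,0,0.025,0,-0.001,1],[0,0,0,0.0425,0,-0.001,1],[0,0,0,0.0425,0,-0.001,0.5],[0,0,0,0.0425,0,-0.001,0.0],[0,0,0,0.0425,0,-0.001,0.0],[0,0,0,0.0425,0,-0.001,0.0],[0,0,0,0.0425,0,-0.001,0.0],[0,0,0,0.0425,0,-0.001,0.0]],
], force=60)

```text
clock: 4.6
tcp_pos: [0.6014, 0.0179, 0.2199]
orientation: [0.544, -0.453, 0.543, 0.452]
wrist_force: [0.2, -2.6, 2.7]
finger_gap: 0.0093
```

Run:
```python
from h import *
s=state(); print(s["tcp_pos"].round(4),s["wrist_force"].round(1),s["finger_gap"],s["ft_torque"].round(2))
p,d,Twc,K=snap("scene"); cv2.imwrite("pics/scene2.png",cv2.resize(p[130:310,180:380],None,fx=4,fy=4)[:600,:,::-1])
snap("wrist","wrist3.png")
```

```text
[0.6014 0.0179 0.2199] [ 0.2 -2.6  2.7] 0.009259428104124985 [-0.29  0.11 -0.16]
```

View pics/scene2.png

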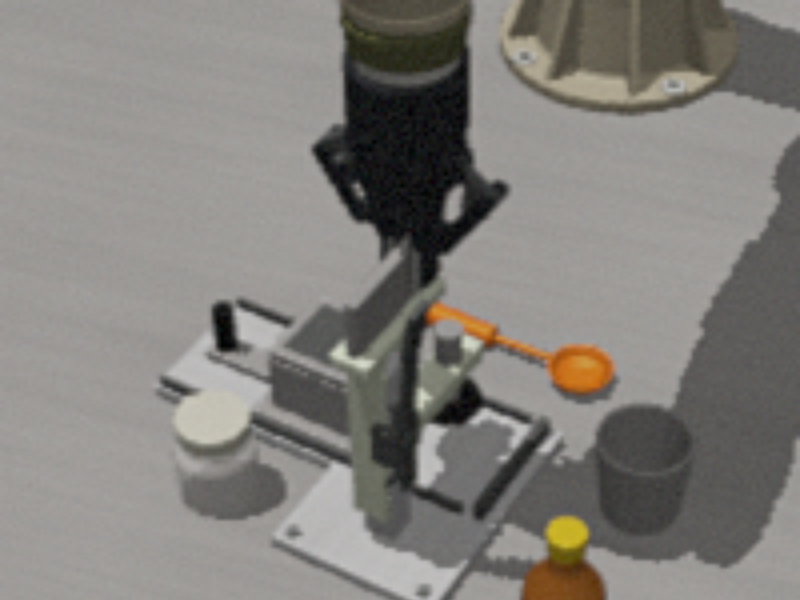

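View pics/wrist3.png

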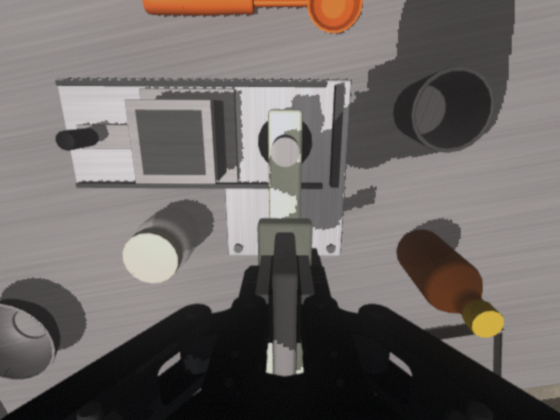

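>>> step_arm([
  [[0,0,0,-0.002,0,0,0],[0,0,0,-0.004,0,0,0],[0,0,0,-0.006,0,0,0],[0,0,0,-0.008,0,0,0],[0,0,0,-0.01,0,0,0],[0,0,0,-0.012,0,0,0],[0,0,0,-0.014,0,0,0],[0,0,0,-0.016,0,0,0],[0,0,0,-0.018,0,0,0],[0,0,0,-0.02,0,0,0],[0,0,0,-0.022,0,0,0],[0,0,0,-0.024,0,0,0]],
])

```text
clock: 5.9
tcp_pos: [0.6013, 0.0178, 0.2418]
orientation: [0.543, -0.452, 0.544, 0.452]
wrist_force: [4.0, -2.8, -12.4]
finger_gap: 0.0089
```

```bash
cat > fin.py <<'E'
from h import *
import sys
s=state(); print(s["clock"],s["tcp_pos"].round(4),"F",s["wrist_force"].round(1),"gap",round(s["finger_gap"],4),"M",s["ft_torque"].round(2))
p,d,Twc,K=snap("scene")
C=cloud(d,Twc,K); c=C[...,:2]; u=c@X-U0; v=c@Y-V0
z=C[...,2]
# fin top rear portion, cap end
ok=(d>0)&(u>.08)&(u<.125)&(abs(v)<.012)&(z>.22)&(z<.33)
if ok.sum()>5: print("fin top z",np.percentile(z[ok],[90,97,100]).round(4),ok.sum())
p,d,Twc,K=snap("wrist")
C=cloud(d,Twc,K); c=C[...,:2]; u=c@X-U0; v=c@Y-V0; z=C[...,2]
ok=(d>0)&(u>.025)&(u<.045)&(abs(v)<.02)&(z>.18)&(z<.3)
h,e=np.histogram(z[ok],bins=np.arange(.18,.3,.003)); i=np.argsort(h)[-3:]; print("wrist near z peaks",e[i].round(3),h[i])
E
python3 fin.py
```

```text
5.9 [0.6013 0.0178 0.2418] F [  4.   -2.8 -12.4] gap 0.0089 M [-0.33 -1.09 -0.19]
fin top z [0.2678 0.2692 0.2711] 257
wrist near z peaks [0.222 0.219 0.264] [567 776 936]
```

>>> step_arm([
  [[0,0,0,-0.002,0,0,0],[0,0,0,-0.004,0,0,0],[0,0,0,-0.006,0,0,0],[0,0,0,-0.008,0,0,0],[0,0,0,-0.01,0,0,0],[0,0,0,-0.012,0,0,0],[0,0,0,-0.014,0,0,0],[0,0,0,-0.016,0,0,0],[0,0,0,-0.018,0,0,0],[0,0,0,-0.02,0,0,0],[0,0,0,-0.022,0,0,0],[0,0,0,-0.024,0,0,0]],
])

```text
clock: 7.2
tcp_pos: [0.6013, 0.0179, 0.2651]
orientation: [0.543, -0.452, 0.544, 0.453]
wrist_force: [5.9, -0.9, -17.4]
finger_gap: 0.009
```

```bash
python3 fin.py
```

```text
7.2 [0.6013 0.0179 0.2651] F [  5.9  -0.9 -17.4] gap 0.009 M [-0.25 -1.36 -0.19]
fin top z [0.2911 0.2923 0.2947] 292
wrist near z peaks [0.279 0.288 0.243] [ 331  966 1166]
```

>>> step_arm([
  [[0,0,0,-0.0015,0,0,0],[0,0,0,-0.003,0,0,0],[0,0,0,-0.0045,0,0,0],[0,0,0,-0.006,0,0,0],[0,0,0,-0.0075,0,0,0],[0,0,0,-0.0085,0,0,0],[0,0,0,-0.0085,0,0,0]],
])

```text
clock: 8.0
tcp_pos: [0.6013, 0.0179, 0.2736]
orientation: [0.543, -0.452, 0.544, 0.453]
wrist_force: [5.0, -2.2, -13.7]
finger_gap: 0.0092
```

```bash
python3 fin.py
python3 - <<'E'
from h import *
L=np.load("last_scene.npz"); p,d,Twc,K=[L[k] for k in ("p","d","Twc","K")]
cv2.imwrite("pics/scene4.png",cv2.resize(p[130:310,200:360],None,fx=5,fy=5)[200:800,:,::-1])
# predicted rows of post top, pad underside for press .052/.062
for n,q in [("pad.052",W(0,0,.110)),("pad.062",W(0,0,.12)),("posttop",W(.085,.012,.17))]: print(n,proj(q,Twc,K)[:2].round(1))
E
```

```text
8.0 [0.6013 0.0179 0.2736] F [  5.   -2.2 -13.7] gap 0.0092 M [-0.25 -1.13 -0.18]
fin top z [0.2993 0.3005 0.3021] 310
wrist near z peaks [0.288 0.294 0.252] [ 321  538 1191]
pad.052 [292.1 217.1]
pad.062 [292.1 214.4]
posttop [279.7 221.4]
```

View pics/scene4.png

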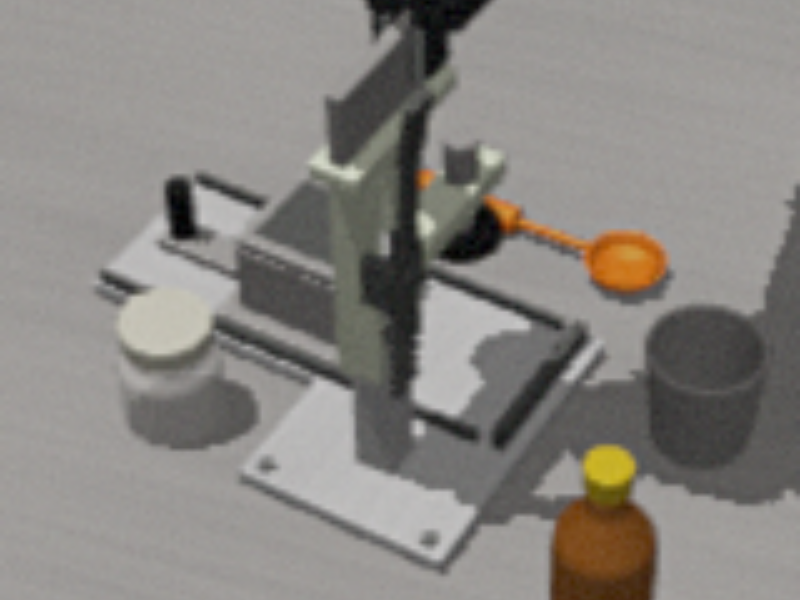

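Run:
```python
from h import *
L=np.load("last_scene.npz"); p,d,Twc,K=[L[k] for k in ("p","d","Twc","K")]
t=np.linspace(0,6.283,60)
for z in (.110,.112,.12,.122):
    q=np.array([proj(W(.024*np.cos(a),.024*np.sin(a),z),Twc,K)[:2] for a in t]); i=q[:,1].argmax(); print(z,q[i].round(1),((q[i]-[200,130])*5-[0,200]).round(0), "umax",((q[:,0].max()-200)*5).round())
C=cloud(d,Twc,K); u=C[...,:2]@X-U0; v=C[...,:2]@Y-V0; z=C[...,2]
ok=(d>0)&(abs(u)<.04)&(abs(v)<.04)&(z>.07)&(z<.2)
print(ok.sum()); P=np.c_[u[ok],v[ok],z[ok]]; h,e=np.histogram(P[:,2],bins=np.arange(.09,.2,.004)); print(np.c_[e[:-1].round(3),h].tolist())
dark=ok&(p.astype(int).sum(2)<90); print(dark.sum(), np.percentile(z[dark],[1,5,25,50,75,95]).round(4))
```

```text
0.11 [292.2 223.1] [461. 266.] umax 504.0
0.112 [292.2 222.6] [461. 263.] umax 504.0
0.12 [292.2 220.5] [461. 252.] umax 504.0
0.122 [292.2 219.9] [461. 250.] umax 504.0
323
[[0.09, 0.0], [0.094, 0.0], [0.098, 0.0], [0.102, 0.0], [0.106, 0.0], [0.11, 3.0], [0.114, 17.0], [0.118, 57.0], [0.122, 21.0], [0.126, 1.0], [0.13, 1.0], [0.134, 0.0], [0.138, 1.0], [0.142, 10.0], [0.146, 15.0], [0.15, 15.0], [0.154, 70.0], [0.158, 37.0], [0.162, 10.0], [0.166, 7.0], [0.17, 8.0], [0.174, 7.0], [0.178, 12.0], [0.182, 23.0], [0.186, 8.0], [0.19, 0.0], [0.194, 0.0]]
59 [0.1159 0.1175 0.1197 0.1206 0.1217 0.1237]
```

>>> step_arm([
  [[0,0,0,-0.001,0,0,0],[0,0,0,-0.001,0,0,0]],
])

```text
clock: 8.3
tcp_pos: [0.6013, 0.0179, 0.274]
orientation: [0.543, -0.452, 0.544, 0.453]
wrist_force: [4.9, -1.7, -14.2]
finger_gap: 0.0092
```

>>> step_arm([
  [[0,0,0,-0.001,0,0,0],[0,0,0,-0.0015,0,0,0],[0,0,0,-0.0015,0,0,0]],
])

```text
clock: 8.6
tcp_pos: [0.6013, 0.0179, 0.2749]
orientation: [0.543, -0.451, 0.544, 0.453]
wrist_force: [5.1, -1.7, -14.2]
finger_gap: 0.0095
```

```bash
python3 fin.py
```

```text
8.6 [0.6013 0.0179 0.2749] F [  5.1  -1.7 -14.2] gap 0.0095 M [-0.24 -1.33 -0.24]
fin top z [0.3003 0.302  0.3045] 304
wrist near z peaks [0.288 0.291 0.252] [ 322  334 1052]
```

>>> step_arm([
  [[0,0,0,-0.001,0,0,0],[0,0,0,-0.002,0,0,0],[0,0,0,-0.003,0,0,0],[0,0,0,-0.003,0,0,0]],
])

```text
clock: 9.1
tcp_pos: [0.6013, 0.0179, 0.2773]
orientation: [0.543, -0.451, 0.544, 0.453]
wrist_force: [5.2, -1.7, -14.2]
finger_gap: 0.0092
```

>>> step_arm([
  [[0,0,0,-0.001,0,0,0],[0,0,0,-0.002,0,0,0],[0,0,0,-0.003,0,0,0],[0,0,0,-0.004,0,0,0],[0,0,0,-0.005,0,0,0],[0,0,0,-0.005,0,0,0]],
])

```text
clock: 9.7
tcp_pos: [0.6013, 0.0178, 0.2829]
orientation: [0.543, -0.451, 0.544, 0.453]
wrist_force: [2.8, -1.2, -9.1]
finger_gap: 0.0094
```

```bash
python3 fin.py
```

```text
9.7 [0.6013 0.0178 0.2829] F [ 2.8 -1.2 -9.1] gap 0.0094 M [-0.26 -1.02 -0.17]
fin top z [0.3081 0.3099 0.3111] 340
wrist near z peaks [0.291 0.294 0.261] [ 275  288 1209]
```

>>> step_arm([
  [[0,0,0,0.001,0,0,0],[0,0,0,0.002,0,0,0],[0,0,0,0.003,0,0,0],[0,0,0,0.0035,0,0,0],[0,0,0,0.0035,0,0,0]],
])

```text
clock: 10.3
tcp_pos: [0.6013, 0.0179, 0.2801]
orientation: [0.543, -0.452, 0.544, 0.453]
wrist_force: [0.4, -1.4, -0.2]
finger_gap: 0.0093
```

```bash
python3 fin.py
```

```text
10.3 [0.6013 0.0179 0.2801] F [ 0.4 -1.4 -0.2] gap 0.0093 M [-0.24 -0.41 -0.23]
fin top z [0.3055 0.3074 0.3108] 329
wrist near z peaks [0.291 0.294 0.258] [ 299  306 1219]
```

>>> step_arm([
  [[0,0,0,0,0,0,0.6],[0,0,0,0,0,0,0.6],[0,0,0,0,0,0,0.6],[0,0,0,-0.02,0,0,0.6],[0,0,0,-0.05,0,0,0.6],[0,0,0,-0.08,0,0,0.6],[0,0,0,-0.08,0,0,0.6]],
])

```text
clock: 11.1
tcp_pos: [0.6026, 0.0179, 0.3645]
orientation: [0.545, -0.453, 0.542, 0.451]
wrist_force: [0.1, 0.5, -0.3]
finger_gap: 0.0513
```

```bash
python3 fin.py
python3 - <<'E'
from h import *
L=np.load("last_wrist.npz"); cv2.imwrite("pics/wrist5.png",L["p"][:,:,::-1])
p,d,Twc,K=[L[k] for k in ("p","d","Twc","K")]
C=cloud(d,Twc,K); u=C[...,:2]@X-U0; v=C[...,:2]@Y-V0; z=C[...,2]
for n,ok in [("fintop",(d>0)&(u>.025)&(u<.125)&(abs(v)<.012)&(z>.28)&(z<.33)),("knob",(d>0)&(abs(u)<.03)&(v>-.24)&(v<-.14)&(z>.052)&(z<.068))]:
    P=np.c_[u[ok],v[ok],z[ok]]; print(n,len(P),np.median(P,0).round(4),P.min(0).round(4),P.max(0).round(4))
print(to(W(0,-.193,.2),Y))
E
```

```text
11.1 [0.6026 0.0179 0.3645] F [ 0.1  0.5 -0.3] gap 0.0513 M [ 0.04 -0.08 -0.01]
fin top z [0.3058 0.3072 0.3103] 321
wrist near z peaks [0.252 0.255 0.258] [ 32  43 584]
fintop 1954 [ 6.850e-02 -2.000e-04  3.036e-01] [ 0.0311 -0.0051  0.28  ] [0.1206 0.005  0.3056]
knob 172 [-0.0004 -0.1928  0.0595] [-0.0079 -0.2028  0.0521] [ 0.0088 -0.1857  0.0618]
(array([ 0.0008,  0.0003, -0.0007]), array([ 0.1605,  0.0506, -0.1926]))
```

View pics/wrist5.png

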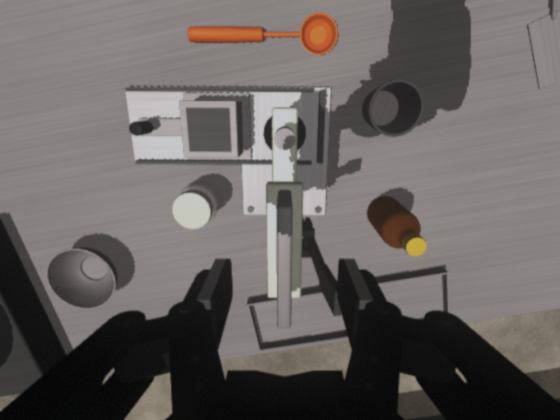

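>>> step_arm([
  [[0,0,0,0,0.012,-0.045,0.6],[0,0,0,0.02,0.024,-0.09,0.6],[0,0,0,0.06,0.036,-0.13,0.6],[0,0,0,0.1,0.045,-0.165,0.6],[0,0,0,0.14,0.0506,-0.1926,0.6],[0,0,0,0.18,0.0506,-0.1926,0.6],[0,0,0,0.22,0.0506,-0.1926,0.6],[0,0,0,0.25,0.0506,-0.1926,0.6],[0,0,0,0.25,0.0506,-0.1926,0.6]],
])

```text
clock: 12.1
tcp_pos: [0.5123, -0.1602, 0.1047]
orientation: [0.542, -0.448, 0.545, 0.456]
wrist_force: [-1.9, -0.9, -0.0]
finger_gap: 0.051
```

Run:
```python
from h import *
p,d,Twc,K=snap("wrist","wrist6.png")
C=cloud(d,Twc,K); u=C[...,:2]@X-U0; v=C[...,:2]@Y-V0; z=C[...,2]
for n,ok in [("knob",(d>0)&(abs(u)<.03)&(v>-.24)&(v<-.14)&(z>.052)&(z<.068))]:
    P=np.c_[u[ok],v[ok],z[ok]]; print(n,len(P),np.median(P,0).round(4),P.min(0).round(4),P.max(0).round(4))
print(Twt()[:3,3],to(W(0,-.193,.046),Y),to(W(0,-.1,.046),Y))
```

```text
knob 717 [-0.0013 -0.1951  0.0596] [-0.0087 -0.2037  0.052 ] [ 0.0093 -0.1866  0.0618]
[ 0.51422221 -0.16091456  0.10760586] (array([ 0.0007,  0.0023, -0.0076]), array([ 0.0616, -0.0035, -0.0009])) (array([ 0.0007,  0.0023, -0.0076]), array([ 0.0618, -0.0036,  0.0921]))
```

View pics/wrist6.png

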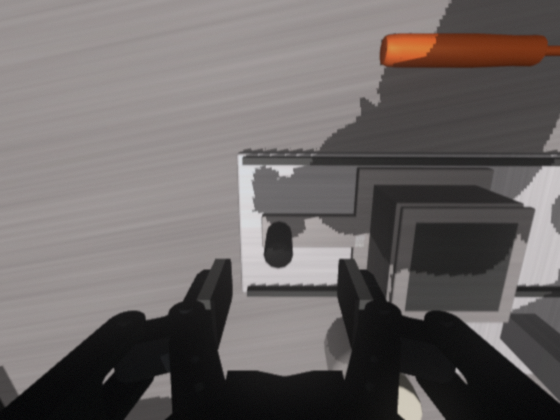

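>>> step_arm([
  [[0,0.002,-0.007,0.02,-0.004,-0.002,0.6],[0,0.002,-0.007,0.045,-0.004,-0.002,0.6],[0,0.002,-0.007,0.06,-0.004,-0.002,0.6],[0,0.002,-0.007,0.06,-0.004,-0.002,0.3],[0,0.002,-0.007,0.06,-0.004,-0.002,0],[0,0.002,-0.007,0.06,-0.004,-0.002,0],[0,0.002,-0.007,0.06,-0.004,-0.002,0]],
], force=30)

```text
clock: 12.85
tcp_pos: [0.5185, -0.164, 0.0495]
orientation: [0.544, -0.453, 0.543, 0.452]
wrist_force: [-1.5, 0.3, 5.8]
finger_gap: 0.0167
```

Run:
```python
from h import *
p,d,Twc,K=snap("wrist","wrist7.png")
print(Twt()[:3,3],state()["wrist_force"],state()["finger_gap"],to(W(0,-.1,.047),Y))
```

```text
[ 0.5184832  -0.1640398   0.04942228] [-1.16624472 -0.38617235  7.17017821] 0.01691595121552001 (array([ 0.0007, -0.0008,  0.0023]), array([0.0023, 0.0016, 0.0945]))
```

View pics/wrist7.png

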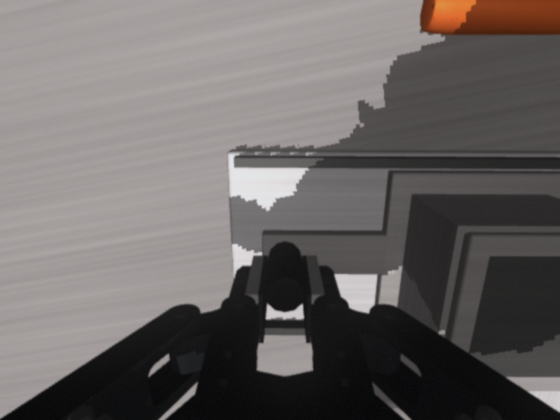

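>>> step_arm([
  [[0,0,0,0,0,0.006,0],[0,0,0,0,0,0.014,0],[0,0,0,0,0,0.022,0],[0,0,0,0,0,0.03,0],[0,0,0,0,0,0.038,0],[0,0,0,0,0,0.046,0],[0,0,0,0,0,0.054,0],[0,0,0,0,0,0.062,0],[0,0,0,0,0,0.07,0],[0,0,0,0,0,0.078,0],[0,0,0,0,0,0.083,0],[0,0,0,0,0,0.085,0]],
])

```text
clock: 14.1
tcp_pos: [0.5344, -0.0798, 0.0495]
orientation: [0.544, -0.453, 0.543, 0.452]
wrist_force: [0.5, -2.8, -1.1]
finger_gap: 0.0169
```

Run:
```python
from h import *
s=state(); f=s["wrist_force"]; print(s["tcp_pos"].round(4),"along y",(f[:2]@Y).round(1),"x",(f[:2]@X).round(1),f[2].round(1),s["finger_gap"],to(W(0,-.1,.0494),Y), "v",s["tcp_pos"][:2]@Y-V0)
```

```text
[ 0.5344 -0.0798  0.0495] along y -2.7 x 1.0 -1.1 0.01690718994487025 (array([ 0.0015, -0.0005,  0.003 ]), array([0.0001, 0.002 , 0.0088])) v -0.10878451888051727
```

>>> step_arm([
  [[0,0,0,0,0,0.002,0],[0,0,0,0,0,0.004,0],[0,0,0,0,0,0.006,0],[0,0,0,0,0,0.007,0],[0,0,0,0,0,0.007,0]],
])

```text
clock: 14.6
tcp_pos: [0.5358, -0.0727, 0.0495]
orientation: [0.544, -0.453, 0.543, 0.452]
wrist_force: [0.9, -2.0, -0.5]
finger_gap: 0.0168
```

>>> step_arm([
  [[0,0,0,0,0,0.001,0],[0,0,0,0,0,0.002,0],[0,0,0,0,0,0.002,0]],
])

```text
clock: 14.9
tcp_pos: [0.536, -0.0715, 0.0495]
orientation: [0.544, -0.454, 0.543, 0.451]
wrist_force: [0.1, -6.3, -0.6]
finger_gap: 0.0166
```

>>> step_arm([
  [[0,0,0,0,0,0.001,0],[0,0,0,0,0,0.002,0],[0,0,0,0,0,0.003,0],[0,0,0,0,0,0.003,0]],
])

```text
clock: 15.3
tcp_pos: [0.536, -0.0714, 0.0495]
orientation: [0.542, -0.454, 0.545, 0.449]
wrist_force: [-2.3, -12.7, -0.9]
finger_gap: 0.0172
```

>>> step_arm([
  [[0,0,0,0,0,0,0.2],[0,0,0,0,0,0,0.45],[0,0,0,0,0,0,0.45],[0,0,0,0,0,0,0.45],[0,0,0,-0.02,0,0,0.45],[0,0,0,-0.05,0,0,0.45],[0,0,0,-0.06,0,0,0.45]],
])

```text
clock: 16.0
tcp_pos: [0.5373, -0.0709, 0.1121]
orientation: [0.543, -0.455, 0.545, 0.448]
wrist_force: [0.5, 0.2, -0.2]
finger_gap: 0.0385
```

Run:
```python
from h import *
p,d,Twc,K=snap("wrist","wrist8.png")
C=cloud(d,Twc,K); u=C[...,:2]@X-U0; v=C[...,:2]@Y-V0; z=C[...,2]
for n,ok in [("knob",(d>0)&(abs(u)<.03)&(v>-.14)&(v<-.06)&(z>.052)&(z<.066))]:
    P=np.c_[u[ok],v[ok],z[ok]]; print(n,len(P),np.median(P,0).round(4),P.min(0).round(4),P.max(0).round(4))
s=state();print(s["clock"],s["tcp_pos"],s["wrist_force"])
print(to(W(0,-.12,.36),Y),to(W(.1,.006,.40),Y))
```

```text
knob 678 [-0.0006 -0.0997  0.0597] [-0.0082 -0.1086  0.052 ] [ 0.0095 -0.091   0.0619]
16.05 [ 0.5378587  -0.07102927  0.11273501] [ 0.76096856 -0.44134619  1.2566736 ]
(array([-0.0007, -0.0081,  0.0077]), array([-0.2471,  0.0019, -0.0225])) (array([-0.0007, -0.0081,  0.0077]), array([-0.2874, -0.0983,  0.1033]))
```

View pics/wrist8.png

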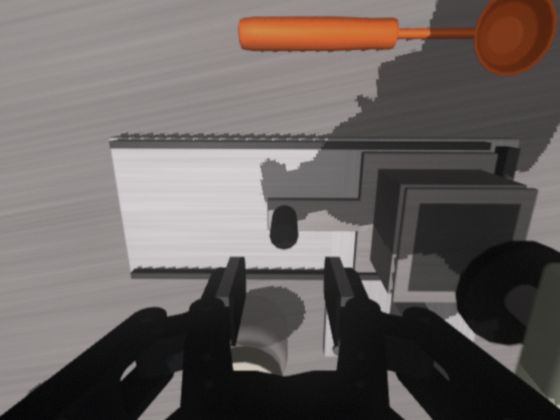

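>>> step_arm([
  [[0,-0.004,0.004,-0.04,0,-0.01,0.6],[0,-0.008,0.008,-0.08,0,-0.02,0.8],[0,-0.008,0.008,-0.12,0,-0.022,1],[0,-0.008,0.008,-0.16,0,-0.022,1],[0,-0.008,0.008,-0.2,0,-0.022,1],[0,-0.008,0.008,-0.24,0,-0.022,1],[0,-0.008,0.008,-0.28,-0.01,-0.01,1],[0,-0.008,0.008,-0.287,-0.035,0.02,1],[0,-0.008,0.008,-0.287,-0.06,0.05,1],[0,-0.008,0.008,-0.287,-0.085,0.08,1],[0,-0.008,0.008,-0.287,-0.098,0.103,1],[0,-0.008,0.008,-0.287,-0.098,0.103,1]],
])

```text
clock: 17.25
tcp_pos: [0.6532, 0.0177, 0.3962]
orientation: [0.542, -0.452, 0.544, 0.454]
wrist_force: [0.3, -0.5, -0.7]
finger_gap: 0.0857
```

```bash
cat > look.py <<'E'
from h import *
import sys
p,d,Twc,K=snap("wrist",sys.argv[1])
C=cloud(d,Twc,K); u=C[...,:2]@X-U0; v=C[...,:2]@Y-V0; z=C[...,2]
for n,ok in [("fintop",(d>0)&(u>.025)&(u<.125)&(abs(v)<.015)&(z>.295)&(z<.33)),("tailtop",(d>0)&(u>.08)&(u<.125)&(v>.02)&(v<.06)&(z>.28)&(z<.33))]:
    P=np.c_[u[ok],v[ok],z[ok]]
    if len(P): print(n,len(P),np.median(P,0).round(4),P.min(0).round(4),P.max(0).round(4))
s=state();print(s["clock"],s["tcp_pos"].round(4),s["wrist_force"].round(1))
print(to(W(.1,.006,.32),Y),to(W(.1,.006,.277),Y))
E
python3 look.py wrist9.png
```

```text
fintop 1743 [0.0727 0.     0.3036] [ 0.0317 -0.0054  0.2969] [0.1208 0.0049 0.3058]
tailtop 430 [0.0997 0.0343 0.3006] [0.0913 0.0304 0.28  ] [0.1117 0.0398 0.3041]
17.3 [0.6522 0.0164 0.397 ] [-0.6 -0.3 -1.2]
(array([ 0.0019, -0.0003, -0.0036]), array([ 0.077 ,  0.    , -0.0012])) (array([ 0.0019, -0.0003, -0.0036]), array([ 1.2e-01, -1.0e-04, -1.2e-03]))
```

View pics/wrist9.png

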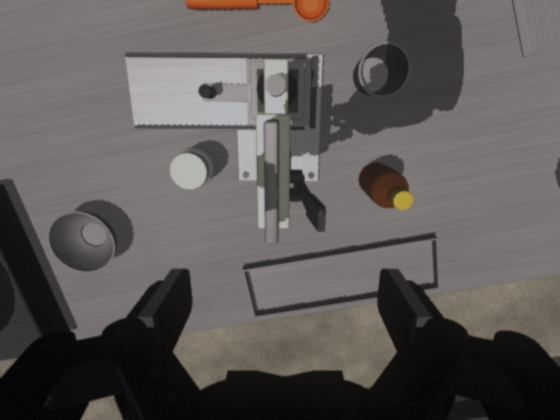

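>>> step_arm([
  [[0.002,0,-0.003,0.03,0,-0.001,1],[0.002,0,-0.003,0.06,0,-0.001,1],[0.002,0,-0.003,0.077,0,-0.001,1],[0.002,0,-0.003,0.077,0,-0.001,1],[0.002,0,-0.003,0.077,0,-0.001,1]],
])

```text
clock: 17.8
tcp_pos: [0.6511, 0.0147, 0.3205]
orientation: [0.544, -0.452, 0.544, 0.452]
wrist_force: [-0.3, -1.1, 1.0]
finger_gap: 0.0855
```

```bash
python3 look.py wrist10.png
```

```text
fintop 3536 [ 7.040e-02 -1.000e-04  3.037e-01] [ 0.0315 -0.0054  0.2961] [0.1213 0.0048 0.3062]
tailtop 1269 [0.0985 0.0356 0.3019] [0.0878 0.03   0.28  ] [0.112  0.0597 0.33  ]
17.85 [0.6516 0.0148 0.3214] [ 1.1  0.6 -0.4]
(array([-0.0008, -0.0003,  0.001 ]), array([0.0014, 0.    , 0.0004])) (array([-0.0008, -0.0003,  0.001 ]), array([0.0444, 0.0001, 0.0004]))
```

View pics/wrist10.png

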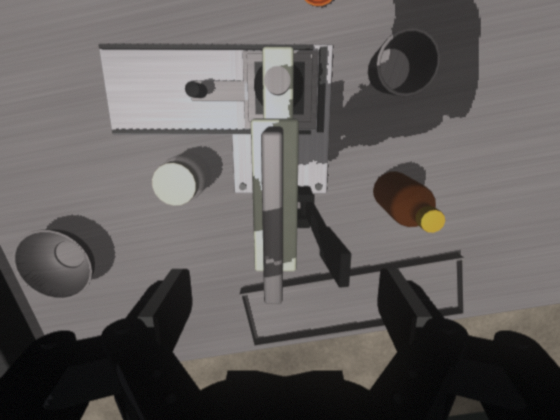

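>>> step_arm([
  [[0,0,0,0.02,0,0,1],[0,0,0,0.04,0,0,1],[0,0,0,0.044,0,0,1],[0,0,0,0.044,0,0,1],[0,0,0,0.044,0,0,1]],
])

```text
clock: 18.35
tcp_pos: [0.6522, 0.0146, 0.279]
orientation: [0.545, -0.453, 0.543, 0.451]
wrist_force: [0.1, 1.2, -0.0]
finger_gap: 0.0854
```

```bash
python3 look.py wrist11.png
```

```text
fintop 6178 [ 0.0682 -0.      0.3036] [ 0.0316 -0.0054  0.2952] [0.1217 0.0049 0.3059]
tailtop 5356 [0.0935 0.0487 0.3024] [0.0857 0.03   0.28  ] [0.1123 0.06   0.33  ]
18.4 [0.6523 0.0147 0.2791] [0.3 0.  0. ]
(array([-0.0009, -0.0001,  0.0034]), array([-0.0409,  0.0006,  0.0004])) (array([-0.0009, -0.0001,  0.0034]), array([0.0021, 0.0007, 0.0004]))
```

Position as planned, so I'll close on the tail and fin.

>>> step_arm([
  [[0,0,0,0.001,0,0,0],[0,0,0,0.001,0,0,0],[0,0,0,0.001,0,0,0],[0,0,0,0.001,0,0,0],[0,0,0,0.001,0,0,0],[0,0,0,0.001,0,0,0]],
], force=60)

```text
clock: 19.0
tcp_pos: [0.6519, 0.0129, 0.2771]
orientation: [0.544, -0.453, 0.545, 0.45]
wrist_force: [0.2, -6.0, -2.8]
finger_gap: 0.0183
```

```bash
cat > sq.py <<'E'
from h import *
import sys
p,d,Twc,K=snap("wrist",sys.argv[1])
C=cloud(d,Twc,K); u=C[...,:2]@X-U0; v=C[...,:2]@Y-V0; z=C[...,2]
ok=(d>0)&(u>.03)&(u<.06)&(abs(v)<.004)&(z>.2)&(z<.33); print("fintop z",np.median(z[ok]).round(4),ok.sum(),"=> press",(np.median(z[ok])-.2437).round(4))
s=state();print(s["clock"],s["tcp_pos"].round(4),"F",s["wrist_force"].round(1),"gap",round(s["finger_gap"],4),"M",s["ft_torque"].round(2))
E
python3 sq.py wrist12.png
```

```text
fintop z 0.2961 2006 => press 0.0524
19.05 [0.6519 0.0129 0.2771] F [-0.1 -5.7 -2.2] gap 0.0184 M [-0.28 -0.15  0.03]
```

View pics/wrist12.png

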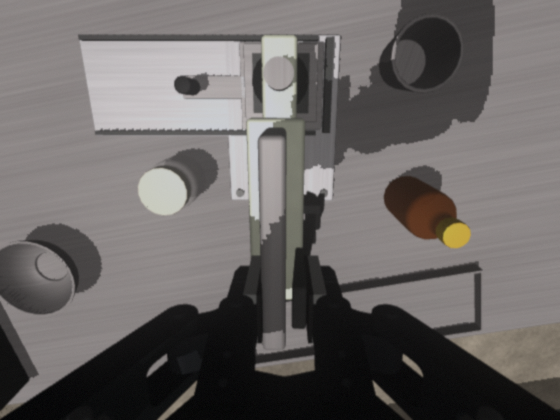

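>>> step_arm([
  [[0,0,0,0.002,0,-0.001,0],[0,0,0,0.0045,0,-0.001,0],[0,0,0,0.007,0,-0.001,0],[0,0,0,0.0095,0,-0.001,0],[0,0,0,0.012,0,-0.001,0],[0,0,0,0.0145,0,-0.001,0],[0,0,0,0.017,0,-0.001,0],[0,0,0,0.019,0,-0.001,0],[0,0,0,0.021,0,-0.001,0],[0,0,0,0.022,0,-0.001,0]],
])

```text
clock: 20.05
tcp_pos: [0.6518, 0.0124, 0.2547]
orientation: [0.544, -0.452, 0.544, 0.451]
wrist_force: [2.6, 5.4, -2.5]
finger_gap: 0.0174
```

```bash
python3 sq.py wrist13.png
```

```text
fintop z 0.2736 1975 => press 0.0299
20.1 [0.6518 0.0124 0.2545] F [ 2.   5.7 -4.3] gap 0.0179 M [ 1.73 -0.7  -0.01]
```

>>> step_arm([
  [[0,0,0,0.001,0,0.0005,0],[0,0,0,0.002,0,0.0005,0],[0,0,0,0.003,0,0.0005,0],[0,0,0,0.004,0,0.0005,0],[0,0,0,0.005,0,0.0005,0],[0,0,0,0.006,0,0.0005,0],[0,0,0,0.007,0,0.0005,0],[0,0,0,0.008,0,0.0005,0]],
])

```text
clock: 20.9
tcp_pos: [0.6519, 0.0125, 0.2464]
orientation: [0.544, -0.452, 0.545, 0.451]
wrist_force: [1.0, -1.8, -2.4]
finger_gap: 0.0176
```

```bash
python3 sq.py wrist14.png
```

```text
fintop z 0.2654 1994 => press 0.0217
20.95 [0.6519 0.0125 0.2462] F [ 1.4 -0.5 -3.8] gap 0.0176 M [ 0.47 -0.37 -0.  ]
```

>>> step_arm([
  [[0,0,0,0.0007,0,0,0],[0,0,0,0.0014,0,0,0],[0,0,0,0.0021,0,0,0]],
])

```text
clock: 21.25
tcp_pos: [0.6519, 0.0125, 0.2441]
orientation: [0.544, -0.452, 0.545, 0.451]
wrist_force: [1.0, -1.0, -1.6]
finger_gap: 0.0176
```

>>> step_arm([
  [[0,0,0,0.0007,0,0,0],[0,0,0,0.0014,0,0,0],[0,0,0,0.0021,0,0,0]],
])

```text
clock: 21.55
tcp_pos: [0.6519, 0.0125, 0.2431]
orientation: [0.544, -0.453, 0.544, 0.45]
wrist_force: [-1.7, -0.3, 5.8]
finger_gap: 0.0175
```

>>> step_arm([
  [[0,0,0,0.0005,0,0,0],[0,0,0,0.001,0,0,0]],
])

```text
clock: 21.75
tcp_pos: [0.6519, 0.0125, 0.2428]
orientation: [0.544, -0.453, 0.544, 0.45]
wrist_force: [-1.5, -1.4, 5.3]
finger_gap: 0.0175
```

>>> step_arm([
  [[0,0,0,0.0007,0,0,0],[0,0,0,0.0014,0,0,0],[0,0,0,0.002,0,0,0],[0,0,0,0.002,0,0,0]],
])

```text
clock: 22.15
tcp_pos: [0.6519, 0.0125, 0.2414]
orientation: [0.544, -0.453, 0.544, 0.45]
wrist_force: [-1.4, -0.7, 4.5]
finger_gap: 0.0175
```

```bash
python3 sq.py wrist15.png
```

```text
fintop z 0.2604 2021 => press 0.0167
22.2 [0.6519 0.0125 0.2414] F [-1.5 -0.6  5.5] gap 0.0174 M [0.65 0.3  0.03]
```

>>> step_arm([
  [[0,0,0,0.0007,0,0,0],[0,0,0,0.0014,0,0,0],[0,0,0,0.002,0,0,0],[0,0,0,0.0025,0,0,0]],
])

```text
clock: 22.6
tcp_pos: [0.6519, 0.0125, 0.2396]
orientation: [0.544, -0.453, 0.544, 0.45]
wrist_force: [-1.5, -1.3, 5.5]
finger_gap: 0.0172
```

>>> step_arm([
  [[0,0,0,0.0007,0,0,0],[0,0,0,0.0014,0,0,0],[0,0,0,0.002,0,0,0]],
])

```text
clock: 22.9
tcp_pos: [0.6519, 0.0125, 0.2383]
orientation: [0.545, -0.454, 0.544, 0.45]
wrist_force: [-1.1, -1.1, 5.8]
finger_gap: 0.0176
```

>>> step_arm([
  [[0,0,0,0.0007,0,0,0],[0,0,0,0.0014,0,0,0],[0,0,0,0.002,0,0,0]],
])

```text
clock: 23.2
tcp_pos: [0.6519, 0.0125, 0.2372]
orientation: [0.545, -0.454, 0.543, 0.449]
wrist_force: [-2.9, 0.2, 8.6]
finger_gap: 0.0177
```

>>> step_arm([
  [[0,0,0,0.0007,0,0,0],[0,0,0,0.0014,0,0,0]],
])

```text
clock: 23.4
tcp_pos: [0.6519, 0.0125, 0.2371]
orientation: [0.545, -0.454, 0.543, 0.449]
wrist_force: [-3.0, -0.2, 9.7]
finger_gap: 0.0176
```

>>> step_arm([
  [[0,0,0,0.0007,0,0,0],[0,0,0,0.0014,0,0,0],[0,0,0,0.0016,0,0,0]],
])

```text
clock: 23.7
tcp_pos: [0.652, 0.0125, 0.237]
orientation: [0.545, -0.455, 0.543, 0.449]
wrist_force: [-3.3, -0.2, 9.4]
finger_gap: 0.0173
```

```bash
python3 sq.py wrist16.png
```

```text
fintop z 0.2559 2009 => press 0.0122
23.75 [0.6519 0.0125 0.237 ] F [-2.3  0.1  9.6] gap 0.0178 M [ 0.72  0.72 -0.02]
```

>>> step_arm([
  [[0,0,0,0.001,0,0,0],[0,0,0,0.0018,0,0,0],[0,0,0,0.0025,0,0,0],[0,0,0,0.0025,0,0,0]],
])

```text
clock: 24.15
tcp_pos: [0.6519, 0.0125, 0.2365]
orientation: [0.546, -0.455, 0.542, 0.448]
wrist_force: [-3.5, -0.0, 10.3]
finger_gap: 0.0175
```

```bash
python3 sq.py wrist17.png
```

```text
fintop z 0.2555 2023 => press 0.0118
24.2 [0.652  0.0125 0.2365] F [-3.9 -0.7 12.4] gap 0.0177 M [0.73 0.91 0.03]
```

>>> step_arm([
  [[0,0,0,0.0015,0,0,0],[0,0,0,0.0025,0,0,0],[0,0,0,0.003,0,0,0],[0,0,0,0.003,0,0,0]],
])

```text
clock: 24.6
tcp_pos: [0.652, 0.0125, 0.2361]
orientation: [0.546, -0.456, 0.542, 0.447]
wrist_force: [-4.1, -1.4, 13.7]
finger_gap: 0.0176
```

```bash
python3 sq.py wrist18.png
```

```text
fintop z 0.2552 2036 => press 0.0115
24.65 [0.652  0.0125 0.2362] F [-5.3 -0.4 13.4] gap 0.0178 M [0.77 1.13 0.02]
```

>>> step_arm([
  [[0,0,0,0.0015,0,0,0],[0,0,0,0.0005,0,0,0],[0,0,0,0,0,0,0],[0,0,0,0,0,0,0]],
])

```text
clock: 25.05
tcp_pos: [0.6519, 0.0125, 0.2367]
orientation: [0.547, -0.456, 0.541, 0.447]
wrist_force: [-1.7, -0.4, 7.0]
finger_gap: 0.0175
```

```bash
python3 sq.py wrist19.png
```

```text
fintop z 0.2557 2039 => press 0.012
25.1 [0.652  0.0125 0.2367] F [-0.9 -0.4  6.3] gap 0.0174 M [0.76 0.61 0.08]
```

>>> step_arm([
  [[0,0,0,-0.0003,0,0,0],[0,0,0,-0.0005,0,0,0],[0,0,0,-0.0005,0,0,0]],
])

```text
clock: 25.4
tcp_pos: [0.652, 0.0125, 0.2369]
orientation: [0.547, -0.456, 0.541, 0.447]
wrist_force: [-0.5, -0.9, 3.1]
finger_gap: 0.0174
```

```bash
python3 sq.py wrist20.png
```

```text
fintop z 0.2559 2030 => press 0.0122
25.45 [0.652  0.0125 0.2369] F [-0.6 -1.6  2.5] gap 0.0176 M [0.82 0.24 0.09]
```

>>> step_arm([
  [[0,0,0,0,0,0,1],[0,0,0,0,0,0,1],[0,0,0,0,0,0,1],[0,0,0,0,0,0,1],[0,0,0,0,0,0,1],[0,0,0,0,0,0,1]],
])

```text
clock: 26.05
tcp_pos: [0.652, 0.0121, 0.2369]
orientation: [0.546, -0.456, 0.542, 0.447]
wrist_force: [0.5, -0.6, 0.3]
finger_gap: 0.0855
```

```bash
python3 sq.py wrist21.png
```

```text
fintop z 0.2563 2049 => press 0.0126
26.1 [0.652  0.0122 0.2369] F [ 0.2  0.6 -0.7] gap 0.0853 M [ 0.06  0.04 -0.04]
```

View pics/wrist21.png

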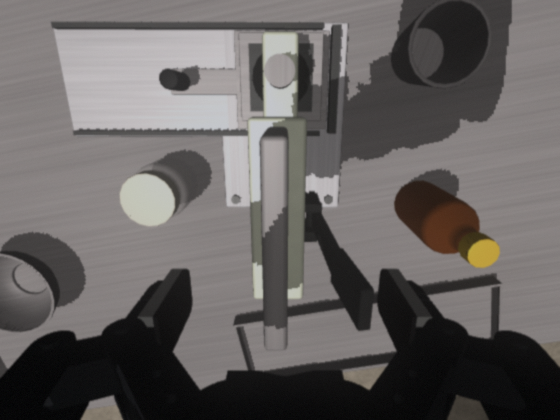

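Run:
```python
from h import *
s=state(); print(to(W(.1,.006,.36),Y), to(np.r_[s["tcp_pos"][:2],.36],Y))
L=np.load("last_wrist.npz"); p,d,Twc,K=[L[k] for k in ("p","d","Twc","K")]
C=cloud(d,Twc,K); u=C[...,:2]@X-U0; v=C[...,:2]@Y-V0; z=C[...,2]
ok=(d>0)&(u>.085)&(u<.115)&(v>.02)&(v<.047)&(z>.2)&(z<.29); print("tail",np.percentile(v[ok],[1,50,99]).round(4),z[ok].max())
```

```text
(array([-0.0018, -0.0026,  0.014 ]), array([-0.1231, -0.0009,  0.0026])) (array([-0.0018, -0.0026,  0.014 ]), array([-0.1231, -0.0017, -0.0003]))
tail [0.0275 0.0374 0.0469] 0.2899969944019443
```

>>> step_arm([
  [[0,-0.001,0.007,0,0,0.0026,1],[0,-0.002,0.014,0,-0.001,0.0026,1],[0,-0.002,0.014,-0.015,-0.001,0.0026,1],[0,-0.002,0.014,-0.04,-0.001,0.0026,1],[0,-0.002,0.014,-0.07,-0.001,0.0026,1],[0,-0.002,0.014,-0.1,-0.001,0.0026,1],[0,-0.002,0.014,-0.123,-0.001,0.0026,1],[0,-0.002,0.014,-0.123,-0.001,0.0026,1]],
])

```text
clock: 26.9
tcp_pos: [0.6529, 0.0151, 0.364]
orientation: [0.545, -0.453, 0.543, 0.45]
wrist_force: [0.4, -0.1, 0.2]
finger_gap: 0.0857
```

Run:
```python
from h import *
p,d,Twc,K=snap("wrist","wrist22.png")
C=cloud(d,Twc,K); u=C[...,:2]@X-U0; v=C[...,:2]@Y-V0; z=C[...,2]
for n,ok in [("fintop",(d>0)&(u>.025)&(u<.125)&(abs(v)<.004)&(z>.24)&(z<.30)),("knob",(d>0)&(abs(u)<.03)&(v>-.14)&(v<-.06)&(z>.052)&(z<.066)),("lid",(d>0)&(abs(u)<.034)&(abs(v)<.034)&(z>.055)&(z<.085))]:
    P=np.c_[u[ok],v[ok],z[ok]]; print(n,len(P),np.median(P,0).round(4) if len(P) else "")
s=state();print(s["clock"],s["tcp_pos"].round(4),s["wrist_force"].round(1),s["finger_gap"])
p,d,Twc,K=snap("scene"); cv2.imwrite("pics/scene22.png",cv2.resize(p[150:300,210:360],None,fx=4,fy=4,interpolation=cv2.INTER_CUBIC)[:,:,::-1])
```

```text
fintop 1229 [ 0.0726 -0.      0.2564]
knob 177 [ 0.0008 -0.0986  0.0597]
lid 1870 [-0.0025  0.0102  0.0709]
26.95 [0.6527 0.0151 0.3617] [ 0.7 -0.5 -1. ] 0.08519185430813059
```

View pics/scene22.png

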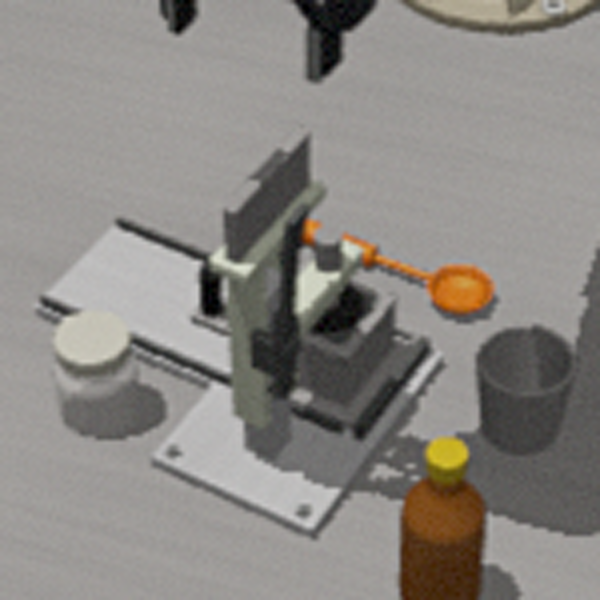

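View pics/wrist22.png

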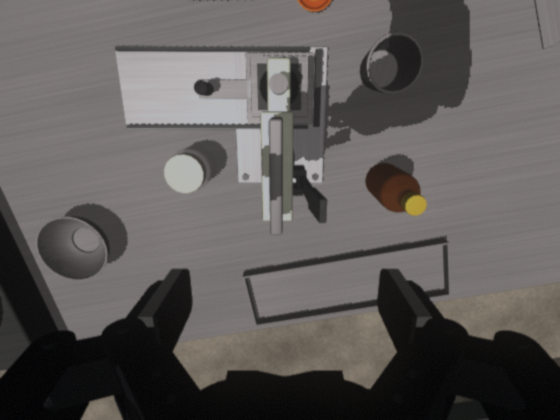

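Run:
```python
from h import *
print(env.hand_in(), state()["clock"])
```

```text
the job is handed in; nothing more can be done
the job is handed in; nothing more can be done
```

The press run went to plan and I handed the job in at about 27 s. The hand-in reports no verdict, so the results below rest on my own checks.

- **Lifting:** I lifted the head by the fin from the lowest tooth to the topmost. The head rose 60 mm by the camera, and the wrist load dropped to about 0 N when I lowered it onto the tooth. It stayed at that height when I let go.
- **Carrier:** I pushed the carrier by its knob until it stopped hard at about 13 N. The camera then put the knob 98.6 to 99.7 mm from the press axis (100 mm is home).
- **Lid:** With the tail squeezed, I lowered the head onto the lid. The lid moved down about 5 mm at 5 to 6 N from the hand. After that the force rose at roughly the pad spring's rate, to about 13.5 N at the hand, which I estimate as 16.5 N on the pad (limit 28 N).
- **Release:** I eased the hand to about 2.5 N, opened the gripper and raised it clear. The head settled about 12.7 mm above the lowest tooth. That is some 2.7 mm above the tooth below, so it rests on the lid and not on the pawl.
- **Bystanders:** None was touched, and they looked unmoved in the last pictures.

Three things are less certain:
- The cameras disagreed by 2 to 3 mm in places.
- I never measured the pad force directly; that figure relies on the stated 3 N offset.
- I judged the lid home from how the force rose and from its drop in the camera (about 75.5 to 71 mm), not from a direct look at the rim.

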